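Stroke the stone organiser's lids shut

ROBOT

A 7-joint arm with a two-finger parallel gripper is mounted at the origin on a cart in front of the work surface, level with it; the furniture and walls round the work are solid. World frame = base frame: x ahead of the robot, y to its left, z up, the work surface at z = 0. Lengths are in m, angles in rad, forces in N, time in s.
With the tool pointing down it reaches from about 0.425 to 0.925 m from the base axis. Payload 6.8 kg.
Tool frame: the origin (TCP) lies midway between the tips of the shut fingers; the grasp point (between the pads) lies 19 mm behind it; z points along the fingers, y is the direction in which the jaws open and shut (so a half turn about z gives the same grasp; the last joint's range is limited). The gripper opens to 85 mm and grips with 20 to 120 N. Pads are 22 mm wide; open, the fingers measure 114 mm over their backs; the gripper's body (76 mm by 85 mm) begins 54 mm behind the grasp point. The pads swing forward as they close: fully open they stand 13 mm farther back than shut.
Start: joints at [1.116, 0.477, 0.022, 1.555, -0.011, 1.109, -0.083], TCP at [0.229, -0.635, 0.197] pointing down, gripper open.
Joint ranges: [-2.96, 2.96], [-0.34, 2.1], [-1.41, 1.46], [0.24, 2.44], [-1.37, 4.51], [0.17, 1.92], [-2.96, 2.96]. Speed limits (rad/s): [2.39, 2.39, 3.14, 3.14, 3.14, 3.14, 3.14].

INTERFACE

Orientations are given as a unit quaternion [w, x, y, z].
In Python, from station import status, eyes, workorder gives the robot as it stands. The module is installed in compiled form; this text tells all that it offers.
- The arm moves only by the shell command python3 -m jog 'ROWS' [FORCE]. ROWS is text: rows parted by semicolons, each of 7 numbers parted by spaces: the shift along the tool's x, y, z in m, then the turn, a rotation vector about the tool's x, y, z in degrees, then the finger opening in m, from 0 to 0.0854. In form: dx dy dz rx ry rz jaw; .... A call has 1 to 5 rows; each row is the pose to reach, as a shift and turn from the pose commanded when the call began, along the tool's axes at that moment; what a row does not reach only later rows make up. A row lasts 1/10 s, in which the tool goes at most 50 mm and 8.59 degrees, less where a joint would pass 70% of its speed; a pose out of reach is approached as far as the arm can. A call with a gripper value outside its range is refused whole. The fingers move at their own pace and stop on an object; FORCE is the grip in N (left out, the last holds). Time passes only in rows, so rows that repeat a pose let the fingers close. It gives the time, the measured TCP pose, the force and the opening at its end, in the units of the state.
- status.get_obs(): the state, without advancing time (a new reading comes with each control period).
- eyes.read_camera(name): name is "scene" or "top" or "wrist"; returns a dict with "image" (384x512x3 uint8, red, green, blue), "intrinsics" (3x3 intrinsics, pixels), "position" and "orientation" of the camera in the world. Camera axes: x right, y up, looking along -z (the intrinsics and any distortion apply to the point x, -y, -z); pixel columns grow to the right and rows downward; lengths in m; the calibration is good to about 2 mm. A picture is of the moment at which its call begins. There is no depth.
- workorder.hand_in(): hands the job in, once; it reports no verdict.
The state is a dict: "t": time; "q": joint angles; "joint_vel": joint speeds; "joint_torque": joint torques, N m; "eef_pos": TCP position; "tool_rot": TCP orientation; "contact_force": force on the tool from outside, world axes, zero at the start; "torque": the same for the moment, N m; "gripper_width": opening from 0.0 (shut) to 1.0 (fully open).
Only numpy, scipy, OpenCV 4.12 (cv2) and the standard library are available. Lean on these libraries where they do the work, as an engineer would, in place of code of your own. Each camera call takes 0.05 s, during which the arm holds its last target.

TASK

The five lids of the stone organiser stand ajar: shut them all with one light stroke of the fingertips. Touch the plain landing at the hinge end of the row, then run the fingertips along the row at that level, over one lid after the other, without rising off the row before the last lid is down, and move clear. Do not press hard, do not pick anything up, and leave the stones and tools where they are.

Things in the scene. Friction and masses are not known exactly. Their poses are not given: they have to be found in the camera images.
- organiser: Stone organiser, fixed to the bench: flat grey plastic box, 54 mm wide (x), 258 long (y), with five white hinged lids in one row along y. Origin on its underside on the lengthwise middle line (x = 0), 140 mm from its landing end and 118 from the other; z up. +y runs from the landing past lids 0, 1, 2, 3 to 4 and is the direction of the stroke.
- landing: Plain lidless grey block at the -y end of the organiser, 49 mm (x) by 51 mm (y), flat rigid top 29.5 mm above the bench, that is 1.5 mm higher than the tops of the shut lids (28 mm). Origin on the bench under its middle; axes as the organiser's.
- landing_mid (a point): Middle of the landing's top face (114 mm on the -y side of the organiser's origin, 29.5 mm above the bench); axes as the organiser's.
- row_end (a point): Point on the middle line at the free edge of the last lid (lid4) when shut: 112 mm on the +y side of the organiser's origin, 28 mm above the bench; axes as the organiser's.
- lid0 (a joint): Angle of lid 0 (0 is next to the landing), rad: 0 = shut, a hard stop; starts at 0.4 to 0.8, opens to 1.4. White plate 42 mm across the row, 36 along it, 4 thick; hinge across the row at organiser y = -85 mm, 26 mm above the bench; the raised free edge is 38 mm to +y of it. Stiff hinge (0.008 N m): stays where left; a fingertip sliding to +y at the landing's level folds it down with a few N.
- lid1 (a joint): Angle of lid 1 (0 is next to the landing), rad: 0 = shut, a hard stop; starts at 0.4 to 0.8, opens to 1.4. White plate 42 mm across the row, 36 along it, 4 thick; hinge across the row at organiser y = -45 mm, 26 mm above the bench; the raised free edge is 38 mm to +y of it. Stiff hinge (0.008 N m): stays where left; a fingertip sliding to +y at the landing's level folds it down with a few N.
- lid2 (a joint): Angle of lid 2 (0 is next to the landing), rad: 0 = shut, a hard stop; starts at 0.4 to 0.8, opens to 1.4. White plate 42 mm across the row, 36 along it, 4 thick; hinge across the row at organiser y = -5 mm, 26 mm above the bench; the raised free edge is 38 mm to +y of it. Stiff hinge (0.008 N m): stays where left; a fingertip sliding to +y at the landing's level folds it down with a few N.
- lid3 (a joint): Angle of lid 3 (0 is next to the landing), rad: 0 = shut, a hard stop; starts at 0.4 to 0.8, opens to 1.4. White plate 42 mm across the row, 36 along it, 4 thick; hinge across the row at organiser y = 35 mm, 26 mm above the bench; the raised free edge is 38 mm to +y of it. Stiff hinge (0.008 N m): stays where left; a fingertip sliding to +y at the landing's level folds it down with a few N.
- lid4 (a joint): Angle of lid 4 (0 is next to the landing), rad: 0 = shut, a hard stop; starts at 0.4 to 0.8, opens to 1.4. White plate 42 mm across the row, 36 along it, 4 thick; hinge across the row at organiser y = 75 mm, 26 mm above the bench; the raised free edge is 38 mm to +y of it. Stiff hinge (0.008 N m): stays where left; a fingertip sliding to +y at the landing's level folds it down with a few N.
- jar: Loose lidded jar, 55 mm across, 68 mm high, behind the organiser (its +x side); origin under its middle. To be left alone.
- rough_stone: Loose uncut stone, 44x52x36 mm, behind the organiser; origin under its middle. To be left alone.
- tape: Loose roll of black tape, 62 mm across, 19 mm high, behind the organiser; origin under its middle. To be left alone.
- file: Loose needle file, 8x145x8 mm, lying along the front (-x side) of the organiser; origin under its middle. To be left alone.
- plier: Loose pliers, 49x152x13 mm, on the left of the bench; origin under its middle. To be left alone.
- dop: Loose dop stick (dowel with a stone on its end), 25x129x25 mm, on the right; origin under its middle. To be left alone.
- hammer: Loose chasing hammer, 63x234x30 mm, on the right; origin under its middle. To be left alone.
- stone_0: Loose polished oval stone, about 25x30x9 mm, in a compartment under one of lids 0, 2 and 4, lying on the compartment floor 6 mm above the bench. Origin under its middle. To be left alone.
- stone_1: Loose polished oval stone, about 25x30x9 mm, in a compartment under one of lids 0, 2 and 4, lying on the compartment floor 6 mm above the bench. Origin under its middle. To be left alone.
- stone_2: Loose polished oval stone, about 25x30x9 mm, in a compartment under one of lids 0, 2 and 4, lying on the compartment floor 6 mm above the bench. Origin under its middle. To be left alone.

How it is judged:
On the way, in this order (a step that is already met when the one before it is completed fails the run):
1. a fingertip touches the landing (contact force between the fingers and landing above 0.3 N), for 0.02 s.
2. lid 0 is shut, those before it too (value of joint lid0 below 0.12 rad), for 0.05 s.
3. lid 1 is shut, those before it too (value of joint each of lid0, lid1 below 0.12 rad), for 0.05 s.
4. lid 2 is shut, those before it too (all of step 3 and value of joint lid2 below 0.12 rad), for 0.05 s.
5. lid 3 is shut, those before it too (all of step 4 and value of joint lid3 below 0.12 rad), for 0.05 s.
6. lid 4 is shut, those before it too (all of step 5 and value of joint lid4 below 0.12 rad), for 0.05 s.
At the end, for the whole second after the job is handed in: All five lids shut (each below 0.12 rad, its free edge within about 4.5 mm of its seat); stones and tools within 15 mm of where they began (all of step 6 and distance of each of jar, rough_stone, tape, file, plier, dop, hammer, stone_0, stone_1, stone_2 from where it was at the start of the episode below 0.015 m); the robot touches nothing.
It fails at once if the fingertip is lifted more than about 20 mm above the lids after the first lid is shut and before the last is (value of joint lid0 below 0.12 rad and not (value of joint lid4 below 0.12 rad) and z of the grasp point in the frame of organiser above 0.07 m).
It fails at once if the organiser is pressed with more than 35 N (contact force between any of the arm, the fingers and organiser above 35 N).
It fails at once if a thing on the bench beside the organiser is moved more than 15 mm or lifted (distance of any of jar, rough_stone, tape, file, plier, dop, hammer from where it was at the start of the episode above 0.015 m).
It fails at once if a stone is moved more than 15 mm or taken out of its compartment (distance of any of stone_0, stone_1, stone_2 from where it was at the start of the episode above 0.015 m).
It also fails if it takes over 48 s, if anything falls off the work surface, if the arm or the gripper's body presses on something with over 40 N, if the wrist force passes 120 N, or if a joint passes its speed limit or range.

## Working session

There is one attempt and no reset: what is moved stays moved. The work goes in short steps, Python scripts to look and compute and a shell command to move; the robot and the scene stay as the last step left them, time stands still between calls to the robot, and variables do not carry over. Pictures are saved under pics/ and viewed, and the job is handed in when it is done.

```bash
mkdir -p pics; python3 - <<'E'
from station import status, eyes
import cv2
print(status.get_obs())
for n in ("scene","top","wrist"):
    c=eyes.read_camera(n); cv2.imwrite(f"pics/{n}0.png",c["image"][:,:,::-1]); print(n,c["intrinsics"].tolist(),c["position"],c["orientation"],c.keys())
E
```

```text
{'t': 0.0, 'q': array([ 1.11590023,  0.4777964 ,  0.02233528,  1.55647482, -0.01150827,
        1.10933172, -0.08311391]), 'joint_vel': array([ 0.0010321 ,  0.00026435,  0.00019761, -0.00173799,  0.00038491,
        0.00036244, -0.00034105]), 'joint_torque': array([-9.15849305e-04, -5.96447575e+01,  1.60801850e+00, -2.81197429e+01,
        1.25551934e-02,  9.26978333e-03, -1.90103890e-05]), 'eef_pos': array([ 0.22917645, -0.63418012,  0.19571833]), 'tool_rot': array([-9.13443627e-04,  9.85003086e-01,  1.72534156e-01, -2.26564844e-04]), 'contact_force': array([ 0.99135588, -0.26669407, -0.26067759]), 'torque': array([ 0.04985873, -0.03102901, -0.02735863]), 'gripper_width': 1.005040064226305}
scene [[468.6303068871858, 0.0, 257.5135413465136], [0.0, 468.6303068871858, 194.43762172156625], [0.0, 0.0, 1.0]] [-0.53347696 -0.84031516  0.84459795] [ 0.77982909  0.4483618  -0.22369028 -0.37523451] dict_keys(['image', 'intrinsics', 'position', 'orientation'])
top [[491.19526323654435, 0.0, 259.53088606695644], [0.0, 491.19526323654435, 193.08989011841985], [0.0, 0.0, 1.0]] [0.37190444 0.00280198 1.46624727] [-0.69539266 -0.0515544   0.04354856  0.7154542 ] dict_keys(['image', 'intrinsics', 'position', 'orientation'])
wrist [[295.4517434749999, 0.0, 255.25480086244], [0.0, 295.4517434749999, 188.5868155638084], [0.0, 0.0, 1.0]] [ 0.30850765 -0.60561156  0.37395006] [ 0.80711692 -0.13527879  0.09621629 -0.56657246] dict_keys(['image', 'intrinsics', 'position', 'orientation'])
```

View pics/scene0.png

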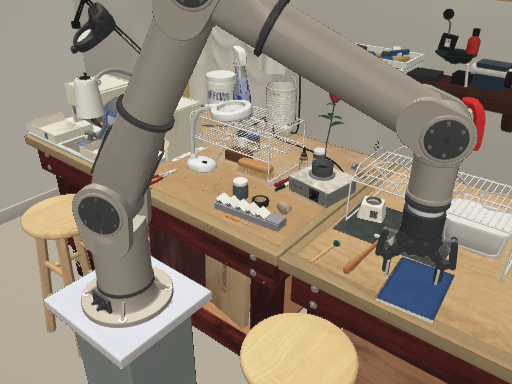

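View pics/top0.png

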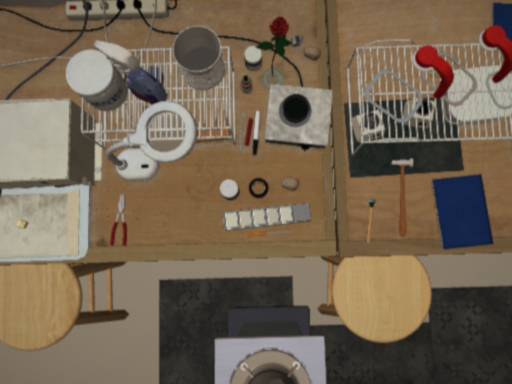

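View pics/wrist0.png

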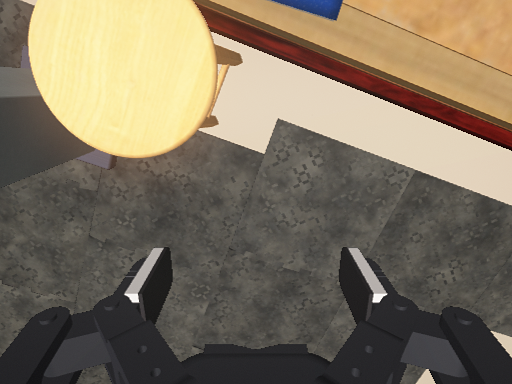

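The organiser is at about (267,217) in the top picture. The landing is its right, grey end, so +y of the organiser points to image left. The lids are white, the file lies in front, and the jar, tape and stone lie behind. Next I'll zoom in and measure.

```bash
cat > h.py <<'E'
import numpy as np, cv2
from scipy.spatial.transform import Rotation as R
def ray(c,u,v):
    K=np.array(c["intrinsics"]);d=np.linalg.inv(K)@[u,v,1]
    q=c["orientation"];Rm=R.from_quat([q[1],q[2],q[3],q[0]]).as_matrix()
    return np.array(c["position"]),Rm@np.array([d[0],-d[1],-d[2]])
def onz(c,u,v,z):
    p,d=ray(c,u,v);return p+d*(z-p[2])/d[2]
def proj(c,P):
    q=c["orientation"];Rm=R.from_quat([q[1],q[2],q[3],q[0]]).as_matrix()
    l=Rm.T@(np.array(P)-c["position"]);K=np.array(c["intrinsics"]);s=K@[l[0],-l[1],-l[2]];return s[:2]/s[2]
E
python3 - <<'E'
from station import eyes
from h import *
for n,(a,b,x,y) in (("top",(210,170,110,75)),("scene",(200,165,110,75))):
    c=eyes.read_camera(n);im=c["image"][b:b+y,a:a+x,::-1]
    cv2.imwrite(f"pics/{n}z.png",cv2.resize(im,None,fx=7,fy=7,interpolation=cv2.INTER_CUBIC))
c=eyes.read_camera("top")
for u,v in ((225,229),(224,212),(309,205),(311,221)): print(onz(c,u,v,.028))
E
```

```text
[0.46376656 0.12044841 0.028     ]
[0.51382798 0.12248715 0.028     ]
[ 0.5272836  -0.12805693  0.028     ]
[ 0.48002414 -0.1319708   0.028     ]
```

View pics/topz.png

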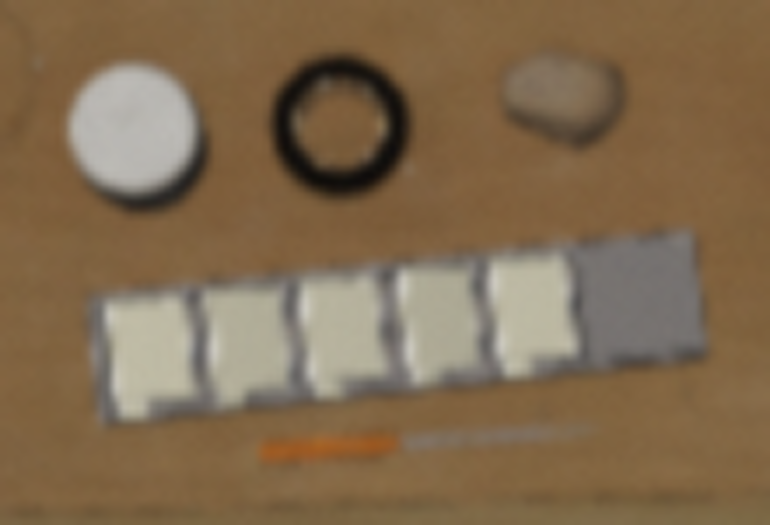

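View pics/scenez.png

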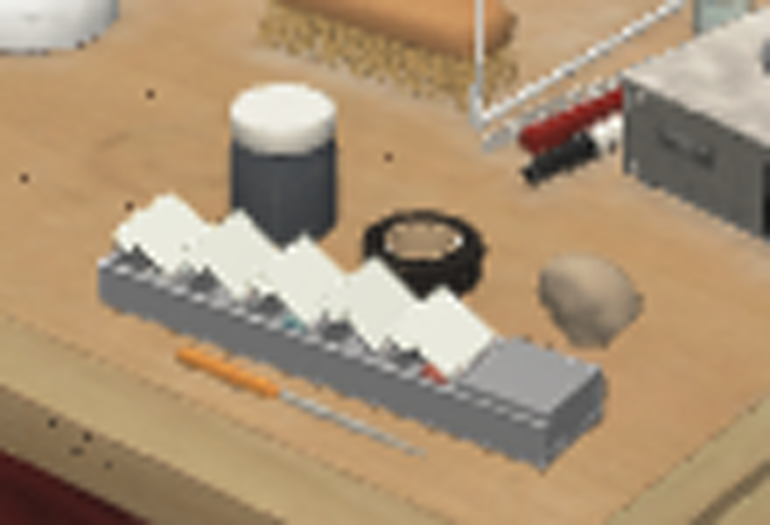

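```bash
python3 - <<'E'
from station import eyes,status
from h import *
c=eyes.read_camera("top")
C=[(706,355),(692,232),(90,297),(102,424)]
P=[onz(c,210+(u+.5)/7-.5,170+(v+.5)/7-.5,z) for (u,v),z in zip(C,(.0295,.0295,.026,.026))]
for p in P: print(p.round(4))
print("width",np.linalg.norm(P[0]-P[1]),np.linalg.norm(P[2]-P[3]),"len",np.linalg.norm(P[1]-P[2]),np.linalg.norm(P[0]-P[3]))
a=(P[0]+P[1])/2;b=(P[2]+P[3])/2
s=(b-a)[:2]/np.linalg.norm((b-a)[:2]); yaw=np.degrees(np.arctan2(s[1],s[0]))-90
L=(a[:2]*118+b[:2]*140)/258  # origin
o=(a[:2]+b[:2])/2+s*11
print("s",s,"yaw",yaw,"origin",o,"landmid",o-114*.001*s,"end",o+.112*s)
# check with scene camera
sc=eyes.read_camera("scene")
C=[(545,412),(605,372),(102,262)]
print([onz(sc,200+(u+.5)/7-.5,165+(v+.5)/7-.5,z).round(4) for (u,v),z in zip(C,(.0295,.0295,.026))])
m=cv2.inRange(cv2.cvtColor(c["image"],cv2.COLOR_RGB2HSV),(0,0,0),(180,60,255))
o_=status.get_obs();q=o_["tool_rot"];print(R.from_quat([q[1],q[2],q[3],q[0]]).as_matrix().round(3),o_["eef_pos"])
E
```

```text
[ 0.4821 -0.1302  0.0295]
[ 0.5339 -0.1265  0.0295]
[0.5142 0.1273 0.026 ]
[0.4606 0.1232 0.026 ]
width 0.05200789251247338 0.05369785804355072 len 0.25459999311796594 0.25436416471687745
s [-0.08095322  0.9967179 ] yaw 4.643359038834902 origin [-0.39279756 10.96232338] landmid [-0.38356889 10.84869754] end [-0.40186432 11.07395579]
[array([ 0.4841, -0.1325,  0.0295]), array([ 0.5286, -0.1342,  0.0295]), array([0.4589, 0.1156, 0.026 ])]
[[ 0.94  0.34 -0.  ]
 [ 0.34 -0.94  0.  ]
 [-0.   -0.   -1.  ]] [ 0.22939671 -0.63472745  0.19655574]
```

The measured size is 52–54 mm by 255 mm, against 54 by 258 given. The yaw is 4.6° and the middle of the landing is at about (0.506, -0.104). I'm moving above it with the jaws shut.

```bash
python3 -m jog '0.09 -0.08 0 0 0 5 0; 0.18 -0.16 0 0 0 8 0; 0.26 -0.24 0 0 0 12 0; 0.35 -0.32 0 0 0 15.3 0; 0.4406 -0.4046 0 0 0 15.3 0' 20
```

```text
t: 0.9
eef_pos: [0.3467, -0.4119, 0.197]
tool_rot: [0.0, 0.999, 0.039, 0.0]
contact_force: [1.1, 0.7, 0.5]
gripper_width: 0.146
```

```bash
python3 -m jog '0.183 -0.294 0 0 0 0 0; 0.183 -0.294 0 0 0 0 0; 0.183 -0.294 0 0 0 0 0; 0.183 -0.294 0 0 0 0 0; 0.183 -0.294 0 0 0 0 0';  python3 -m jog '0 0 0 0 0 0 0;0 0 0 0 0 0 0;0 0 0 0 0 0 0'; python3 - <<'E'
from station import status
o=status.get_obs();print(o['eef_pos'],o['tool_rot'],o['contact_force'])
E
```

```text
t: 1.4
eef_pos: [0.4615, -0.1898, 0.1971]
tool_rot: [0.0, 0.999, 0.04, 0.0]
contact_force: [1.0, -0.6, 0.2]
gripper_width: 0.004
t: 1.7
eef_pos: [0.4601, -0.1929, 0.1967]
tool_rot: [0.0, 0.999, 0.039, -0.0]
contact_force: [0.1, -0.4, -0.7]
gripper_width: 0.002
[ 0.46013378 -0.19289037  0.19666959] [ 2.79780297e-04  9.99239488e-01  3.89913201e-02 -2.11305263e-04] [ 0.13212214 -0.41058322 -0.68346925]
```

```bash
python3 -m jog '0.0525 -0.085 0 0 0 0 0; 0.0525 -0.085 0.04 0 0 0 0; 0.0525 -0.085 0.09 0 0 0 0; 0.0525 -0.085 0.12 0 0 0 0; 0.0525 -0.085 0.12 0 0 0 0';  python3 -m jog '0 0 0 0 0 0 0;0 0 0 0 0 0 0'; python3 - <<'E'
from station import status,eyes
from h import *
o=status.get_obs();print(o['t'],o['eef_pos'],o['tool_rot'],o['contact_force'])
for n in ("top","scene","wrist"):
    c=eyes.read_camera(n);im=c["image"][:,:,::-1]
    if n=="scene": im=im[150:250,180:310]
    if n=="top": im=im[170:245,210:320]
    cv2.imwrite(f"pics/{n}1.png",im if n=="wrist" else cv2.resize(im,None,fx=6,fy=6,interpolation=cv2.INTER_CUBIC))
E
```

```text
t: 2.2
eef_pos: [0.5017, -0.1035, 0.0721]
tool_rot: [-0.001, 0.999, 0.039, -0.005]
contact_force: [-2.0, -0.8, -0.1]
gripper_width: 0.003
t: 2.4
eef_pos: [0.5078, -0.1042, 0.0789]
tool_rot: [0.001, 0.999, 0.039, 0.002]
contact_force: [1.0, -0.3, 0.7]
gripper_width: -0.002
2.4 [ 0.50778215 -0.10423932  0.07887369] [5.34521148e-04 9.99250322e-01 3.86750967e-02 1.65680676e-03] [ 1.01304743 -0.33076498  0.72836683]
```

View pics/scene1.png

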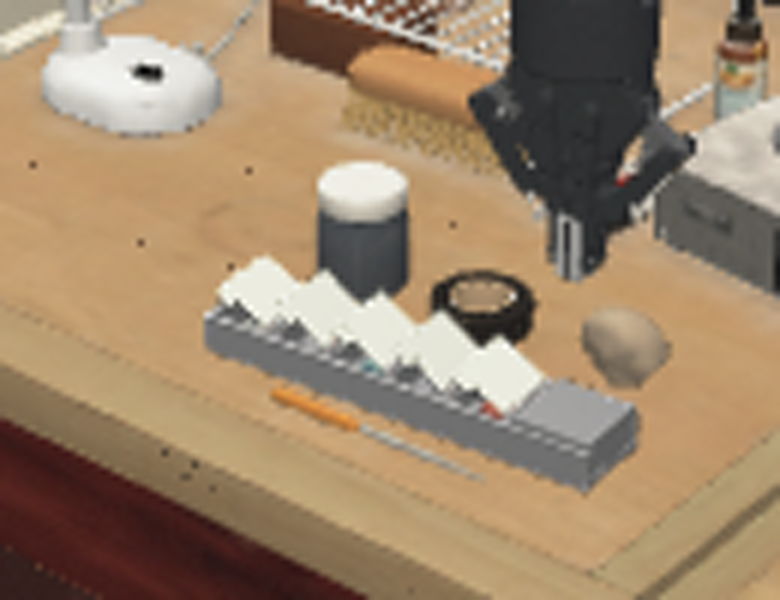

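View pics/wrist1.png

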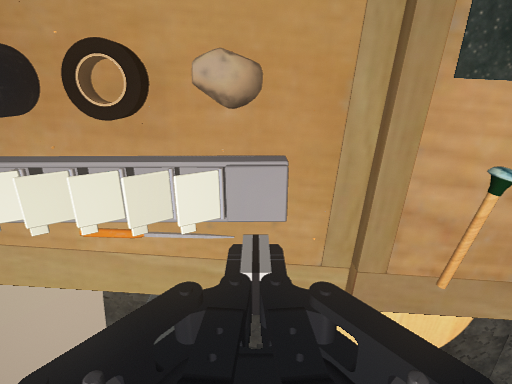

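View pics/top1.png

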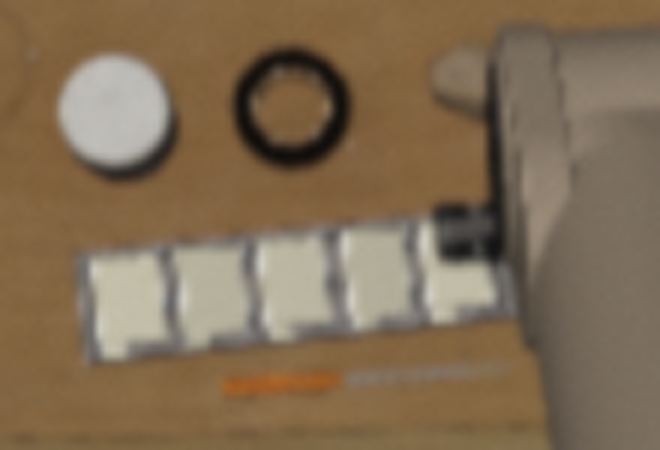

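```bash
python3 - <<'E'
from station import status,eyes
from h import *
o=status.get_obs();print(o['t'],o['eef_pos'],o['tool_rot'],o['contact_force'])
s=eyes.read_camera("scene");p=proj(s,o['eef_pos']);print("tcp in scene",p,"crop",(p-[180,150]+.5)*6)
c=eyes.read_camera("wrist");p=proj(c,o['eef_pos']);print("tcp in wrist",p)
hsv=cv2.cvtColor(c["image"],cv2.COLOR_RGB2HSV)
print(hsv[190,256],hsv[190,300])
m=cv2.inRange(hsv,(0,0,120),(180,40,200));m[230:]=0
n,l,st,ce=cv2.connectedComponentsWithStats(m);k=l[190,256];print(st[k])
r=cv2.minAreaRect(np.argwhere(l==k)[:,::-1].astype(np.float32));print(r)
for u,v in ((287,164),(287,220),(225,166),(225,220),(256,192)): print((u,v),onz(c,u,v,.0295).round(4))
E
```

```text
2.55 [ 0.507694   -0.10356544  0.07870994] [4.89898333e-04 9.99228386e-01 3.92322359e-02 1.79549501e-03] [-0.44081353  0.71422018 -0.03582858]
tcp in scene [274.95691415 204.08513772] crop [572.74148489 327.51082634]
tcp in wrist [256.16089925 220.52746512]
[  4  11 164] [ 17 137 181]
[   0  161  289   61 6282]
((144.0, 191.0), (60.0, 288.0), 90.0)
(287, 164) [ 0.5355 -0.126   0.0295]
(287, 220) [ 0.4872 -0.1315  0.0295]
(225, 166) [ 0.5301 -0.0772  0.0295]
(225, 220) [ 0.4832 -0.0793  0.0295]
(256, 192) [ 0.5102 -0.1034  0.0295]
```

```bash
python3 - <<'E'
from station import status,eyes
from h import *
o=status.get_obs();print(o['t'],o['eef_pos'])
q=o['tool_rot'];Z=R.from_quat([q[1],q[2],q[3],q[0]]).as_matrix()[:,2]
outs=[]
for n,(a,b,x,y) in (("scene",(235,140,70,80)),("wrist",(200,140,130,120))):
    c=eyes.read_camera(n);im=c["image"][b:b+y,a:a+x,::-1]
    f=5;im=cv2.resize(im,None,fx=f,fy=f,interpolation=cv2.INTER_CUBIC)[:500,:]
    for d,col in ((0,(0,0,255)),(-.019,(0,255,0))):
        p=(proj(c,o['eef_pos']+d*Z)-[a,b]+.5)*f; cv2.drawMarker(im,tuple(int(t) for t in p),col,0,16,1)
    cv2.imwrite(f"pics/{n}2.png",im)
E
```

```text
2.65 [ 0.50718948 -0.10315483  0.07806493]
```

View pics/scene2.png

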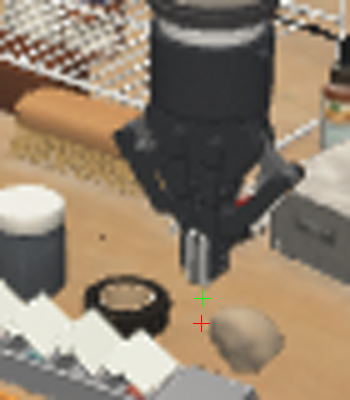

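View pics/wrist2.png

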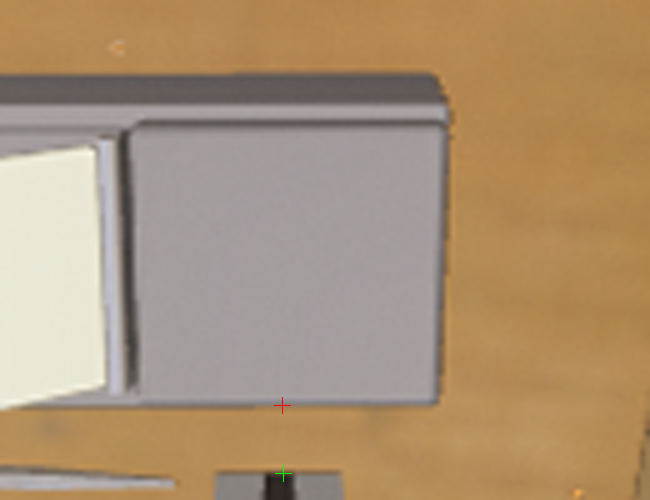

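The fingertips appear near the grasp-point mark (green) rather than at the reported TCP (red), so I don't trust the reported height. I'll find the landing by force. Laterally, the tips are over its middle.

```bash
python3 -m jog '0 0 0.01 0 0 0 0; 0 0 0.02 0 0 0 0; 0 0 0.03 0 0 0 0; 0 0 0.038 0 0 0 0;0 0 0.038 0 0 0 0';  python3 -m jog '0 0 0 0 0 0 0;0 0 0 0 0 0 0;0 0 0 0 0 0 0'; python3 - <<'E'
from station import status,eyes
from h import *
for i in range(4):
    c=eyes.read_camera("scene");o=status.get_obs();print(o['t'],o['eef_pos'],o['contact_force'])
im=c["image"][140:220,235:335,::-1]
cv2.imwrite("pics/s3.png",cv2.resize(im,None,fx=6,fy=6,interpolation=cv2.INTER_CUBIC))
E
```

```text
t: 3.25
eef_pos: [0.5051, -0.1024, 0.037]
tool_rot: [-0.0, 0.999, 0.04, -0.002]
contact_force: [-0.3, -0.6, 0.2]
gripper_width: -0.002
t: 3.55
eef_pos: [0.5067, -0.1027, 0.0391]
tool_rot: [0.0, 0.999, 0.04, 0.0]
contact_force: [-0.4, 0.1, 0.8]
gripper_width: 0.003
3.6 [ 0.50670231 -0.102724    0.03910197] [-0.23526934  0.03930209  0.30127762]
3.65 [ 0.50664349 -0.10273401  0.03907507] [-0.19200951  0.19750624 -0.02848685]
3.7 [ 0.50657612 -0.10272571  0.03901522] [ 0.55002041  0.09053448 -0.24324737]
3.75 [ 0.5065257  -0.10274448  0.03895818] [ 0.68395678 -0.57092524 -0.8895662 ]
```

View pics/s3.png

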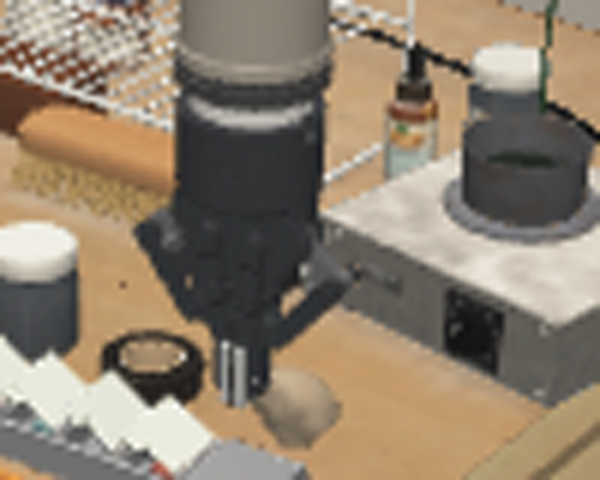

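The picture agrees: the tip is clearly still well above the landing (tip at about (235,405), landing at about (245,465)). I'll keep descending in small steps and watch the force.

```bash
python3 -m jog '0 0 0.003 0 0 0 0; 0 0 0.006 0 0 0 0; 0 0 0.006 0 0 0 0; 0 0 0.006 0 0 0 0';  python3 -m jog '0 0 0.002 0 0 0 0;0 0 0.002 0 0 0 0; 0 0 0.002 0 0 0 0'; python3 -m jog '0 0 0.002 0 0 0 0;0 0 0.002 0 0 0 0; 0 0 0.002 0 0 0 0'
```

```text
t: 4.15
eef_pos: [0.5061, -0.1027, 0.0325]
tool_rot: [-0.0, 0.999, 0.04, -0.0]
contact_force: [-0.5, -0.1, -0.4]
gripper_width: 0.001
t: 4.45
eef_pos: [0.5063, -0.1027, 0.0307]
tool_rot: [0.0, 0.999, 0.04, -0.0]
contact_force: [-0.6, 0.6, 0.7]
gripper_width: -0.002
t: 4.75
eef_pos: [0.5063, -0.1027, 0.0287]
tool_rot: [-0.0, 0.999, 0.04, -0.0]
contact_force: [0.2, -0.6, -0.5]
gripper_width: -0.0
```

```bash
python3 -m jog '0 0 0.002 0 0 0 0;0 0 0.002 0 0 0 0; 0 0 0.002 0 0 0 0';python3 -m jog '0 0 0.002 0 0 0 0;0 0 0.002 0 0 0 0; 0 0 0.002 0 0 0 0'; python3 - <<'E'
from station import status,eyes
from h import *
for n,(a,b,x,y) in (("scene",(235,140,100,80)),("wrist",(200,140,130,120))):
    c=eyes.read_camera(n);im=c["image"][b:b+y,a:a+x,::-1]
    o=status.get_obs();print(o['t'],o['eef_pos'],o['contact_force'])
    p=proj(c,o['eef_pos']);im=cv2.resize(im,None,fx=5,fy=5,interpolation=cv2.INTER_CUBIC)[:500]
    cv2.drawMarker(im,tuple(int(t) for t in (p-[a,b]+.5)*5),(0,0,255),0,16,1)
    cv2.imwrite(f"pics/{n}4.png",im)
E
```

```text
t: 5.05
eef_pos: [0.5062, -0.1027, 0.0266]
tool_rot: [-0.0, 0.999, 0.04, -0.0]
contact_force: [0.5, 0.4, -0.1]
gripper_width: -0.001
t: 5.35
eef_pos: [0.5063, -0.1027, 0.0246]
tool_rot: [-0.0, 0.999, 0.04, -0.0]
contact_force: [0.6, 0.4, -0.4]
gripper_width: -0.004
5.4 [ 0.50632349 -0.10265605  0.02465713] [ 0.3056173  -0.91630887 -0.76517437]
5.45 [ 0.5063907  -0.10266232  0.02472801] [ 0.14791812 -0.55428436  0.27368067]
```

View pics/scene4.png

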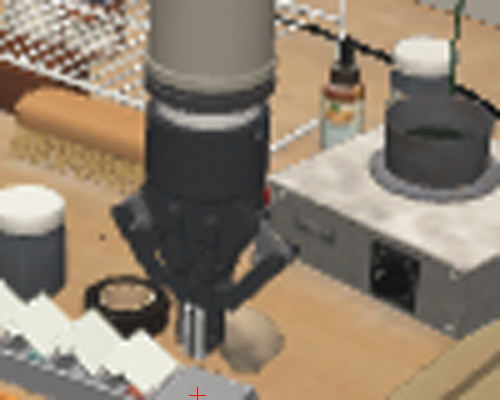

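View pics/wrist4.png

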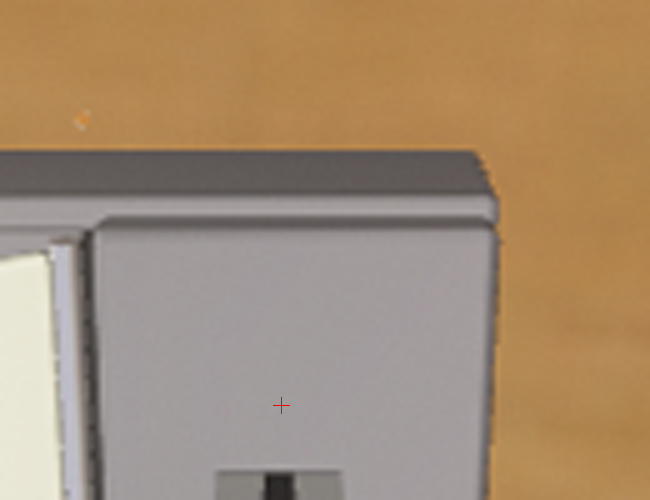

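```bash
python3 - <<'E'
from station import status,eyes
from h import *
o=status.get_obs();e=o['eef_pos']
for n,v in (("scene",140+355/5-.5),("wrist",140+470/5-.5)):
    c=eyes.read_camera(n)
    for dx in (-.011,0,.011):
        z=[(abs(proj(c,[e[0]+dx,e[1],zz])[1]-v),zz) for zz in np.arange(.02,.08,.0005)]
        print(n,dx,min(z))
E
```

```text
scene -0.011 (np.float64(0.04638373828365161), np.float64(0.06050000000000004))
scene 0 (np.float64(0.012131323507503566), np.float64(0.055000000000000035))
scene 0.011 (np.float64(0.06224389488326665), np.float64(0.05000000000000003))
wrist -0.011 (np.float64(0.0013314000779871549), np.float64(0.022000000000000002))
wrist 0 (np.float64(0.12362767338260028), np.float64(0.043000000000000024))
wrist 0.011 (np.float64(0.1649268179950525), np.float64(0.06350000000000004))
```

Both views put the tips at about z = 0.06 and x ≈ 0.505 while the TCP reads 0.025, so about 30 mm is left to go. I'm continuing under force watch.

```bash
python3 -m jog '0 0 0.003 0 0 0 0;0 0 0.006 0 0 0 0; 0 0 0.006 0 0 0 0; 0 0 0.006 0 0 0 0';python3 -m jog '0 0 0.003 0 0 0 0;0 0 0.006 0 0 0 0; 0 0 0.006 0 0 0 0; 0 0 0.006 0 0 0 0'; python3 - <<'E'
from station import status,eyes
from h import *
for n,(a,b,x,y) in (("scene",(235,140,100,80)),("wrist",(200,140,130,120))):
    c=eyes.read_camera(n);im=c["image"][b:b+y,a:a+x,::-1]
    o=status.get_obs();print(o['t'],o['eef_pos'],o['contact_force'])
    im=cv2.resize(im,None,fx=5,fy=5,interpolation=cv2.INTER_CUBIC)[:500]
    cv2.imwrite(f"pics/{n}5.png",im)
E
```

```text
t: 5.95
eef_pos: [0.5062, -0.1027, 0.0185]
tool_rot: [-0.0, 0.999, 0.04, -0.0]
contact_force: [0.1, 0.7, 0.3]
gripper_width: -0.003
t: 6.35
eef_pos: [0.5062, -0.1027, 0.0126]
tool_rot: [-0.0, 0.999, 0.04, -0.0]
contact_force: [-0.4, -0.2, 0.1]
gripper_width: -0.0
6.4 [ 0.50632814 -0.10265859  0.01267567] [-0.14779734 -0.52991493 -0.58163579]
6.45 [ 0.50639577 -0.10268433  0.01272689] [0.39708314 0.02305937 0.12494723]
```

View pics/scene5.png

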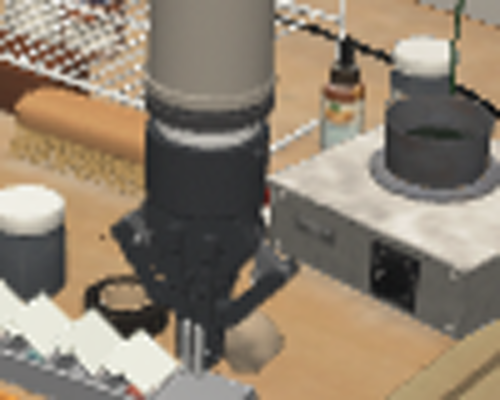

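View pics/wrist5.png

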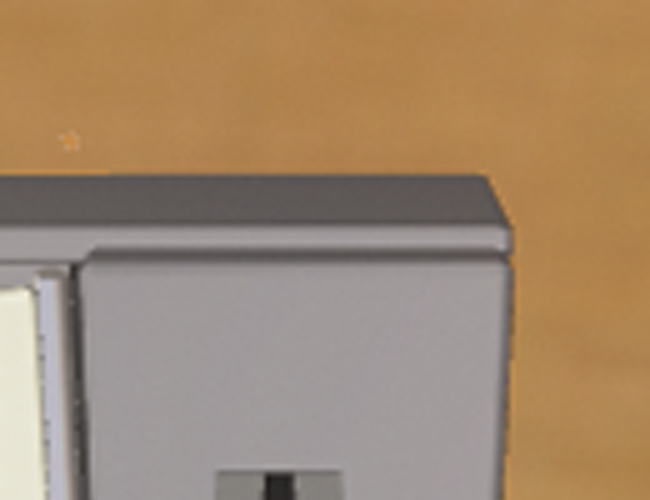

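No contact yet. In the scene view the tip, at about (195,370), is some 4–5 px above the landing's middle, roughly 15 mm.

```bash
python3 -m jog '0 0 0.003 0 0 0 0;0 0 0.006 0 0 0 0; 0 0 0.006 0 0 0 0; 0 0 0.006 0 0 0 0';for i in 1; do python3 -m jog '0 0 0.001 0 0 0 0;0 0 0.002 0 0 0 0; 0 0 0.002 0 0 0 0'; done; python3 - <<'E'
from station import status,eyes
from h import *
for n,(a,b,x,y) in (("scene",(235,140,100,80)),("wrist",(200,140,130,120))):
    c=eyes.read_camera(n);im=c["image"][b:b+y,a:a+x,::-1]
    o=status.get_obs();print(o['t'],o['eef_pos'],o['contact_force'])
    im=cv2.resize(im,None,fx=5,fy=5,interpolation=cv2.INTER_CUBIC)[:500]
    cv2.imwrite(f"pics/{n}6.png",im)
E
```

```text
t: 6.85
eef_pos: [0.5062, -0.1027, 0.0065]
tool_rot: [-0.0, 0.999, 0.04, -0.0]
contact_force: [0.5, 1.1, -0.7]
gripper_width: 0.001
t: 7.15
eef_pos: [0.5063, -0.1027, 0.0046]
tool_rot: [-0.0, 0.999, 0.04, -0.0]
contact_force: [-0.1, -0.0, -0.0]
gripper_width: 0.003
7.2 [ 0.50629705 -0.10267062  0.00466029] [0.00796905 0.06388214 0.50373063]
7.25 [ 0.5063344  -0.10265119  0.00469445] [-0.51300855  0.63639533 -0.29448363]
```

View pics/scene6.png

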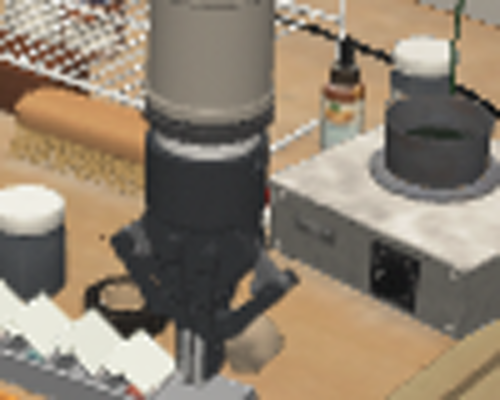

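Still about 8–10 mm to go. Single 2 mm steps from here.

```bash
python3 -m jog '0 0 0.001 0 0 0 0;0 0 0.002 0 0 0 0; 0 0 0.002 0 0 0 0; 0 0 0.002 0 0 0 0'; python3 -m jog '0 0 0.001 0 0 0 0;0 0 0.002 0 0 0 0; 0 0 0.002 0 0 0 0; 0 0 0.002 0 0 0 0'
```

```text
t: 7.65
eef_pos: [0.5063, -0.1027, 0.0026]
tool_rot: [0.0, 0.999, 0.04, -0.0]
contact_force: [0.2, -0.2, -0.4]
gripper_width: -0.0
t: 8.05
eef_pos: [0.5063, -0.1026, 0.0007]
tool_rot: [-0.0, 0.999, 0.04, -0.0]
contact_force: [-0.5, 0.9, -0.4]
gripper_width: 0.002
```

```bash
python3 -m jog '0 0 0.001 0 0 0 0;0 0 0.001 0 0 0 0; 0 0 0.001 0 0 0 0'; python3 - <<'E'
from station import status,eyes
from h import *
for n,(a,b,x,y) in (("scene",(235,140,100,80)),("wrist",(200,140,130,120))):
    c=eyes.read_camera(n);im=c["image"][b:b+y,a:a+x,::-1]
    o=status.get_obs();print(o['t'],o['eef_pos'],o['contact_force'])
    im=cv2.resize(im,None,fx=5,fy=5,interpolation=cv2.INTER_CUBIC)[:500]
    cv2.imwrite(f"pics/{n}7.png",im)
E
```

```text
t: 8.35
eef_pos: [0.5063, -0.1027, -0.0003]
tool_rot: [0.0, 0.999, 0.04, -0.0]
contact_force: [0.4, -0.3, -1.5]
gripper_width: -0.002
8.4 [ 5.06335363e-01 -1.02689418e-01 -3.10771760e-04] [-0.53361348 -0.48141161 -0.41172904]
8.45 [ 5.06364839e-01 -1.02679866e-01 -2.75512742e-04] [-0.14549419  0.59629664  0.31438245]
```

View pics/scene7.png

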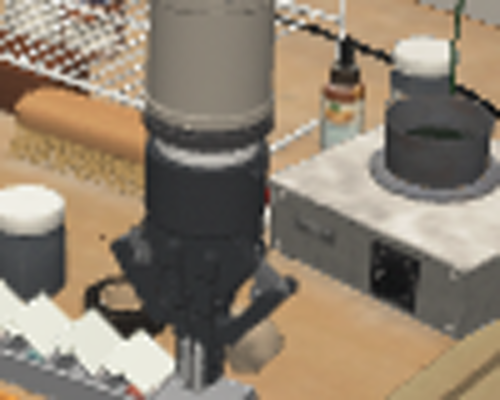

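View pics/wrist7.png

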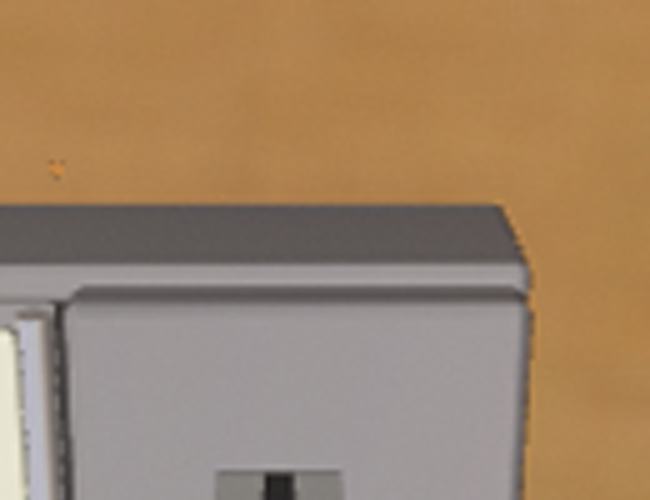

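Very close now. 1 mm steps, one call at a time.

```bash
for k in 1; do python3 -m jog '0 0 0.001 0 0 0 0;0 0 0.001 0 0 0 0; 0 0 0.001 0 0 0 0'; done
```

```text
t: 8.75
eef_pos: [0.5063, -0.1027, -0.0013]
tool_rot: [-0.0, 0.999, 0.04, -0.0]
contact_force: [0.2, -0.1, -0.5]
gripper_width: -0.002
```

```bash
python3 -m jog '0 0 0.001 0 0 0 0;0 0 0.001 0 0 0 0; 0 0 0.001 0 0 0 0'
```

```text
t: 9.05
eef_pos: [0.5063, -0.1027, -0.0023]
tool_rot: [0.0, 0.999, 0.04, -0.0]
contact_force: [-0.0, -0.9, -0.7]
gripper_width: 0.001
```

```bash
python3 -m jog '0 0 0.001 0 0 0 0;0 0 0.001 0 0 0 0; 0 0 0.001 0 0 0 0'
```

```text
t: 9.35
eef_pos: [0.5063, -0.1027, -0.0033]
tool_rot: [0.0, 0.999, 0.04, -0.0]
contact_force: [0.9, 0.7, -0.4]
gripper_width: 0.0
```

```bash
python3 -m jog '0 0 0.001 0 0 0 0;0 0 0.001 0 0 0 0; 0 0 0.001 0 0 0 0'; python3 - <<'E'
from station import status,eyes
from h import *
c=eyes.read_camera("scene");im=c["image"][190:240,235:315,::-1]
o=status.get_obs();print(o['t'],o['eef_pos'],o['contact_force'])
cv2.imwrite("pics/s8.png",cv2.resize(im,None,fx=8,fy=8,interpolation=cv2.INTER_CUBIC))
E
```

```text
t: 9.65
eef_pos: [0.5063, -0.1027, -0.0043]
tool_rot: [-0.0, 0.999, 0.04, -0.0]
contact_force: [0.6, -0.6, -0.5]
gripper_width: -0.001
9.7 [ 0.50632295 -0.10268223 -0.00430919] [-0.42634475  0.78353502 -0.44095232]
```

View pics/s8.png

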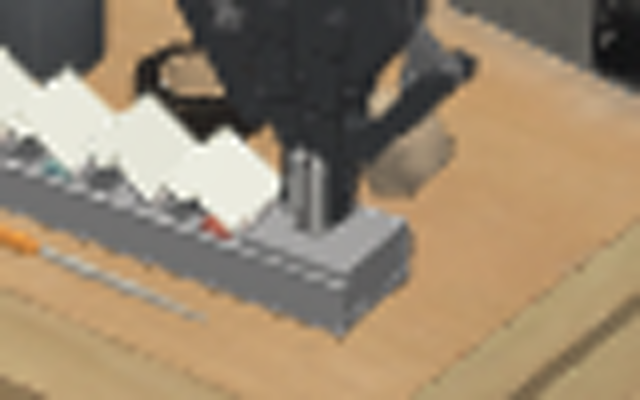

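```bash
python3 - <<'E'
from station import status,eyes
from h import *
c=eyes.read_camera("scene")
for z in (.0295,.035,.04): print(z,(proj(c,[.4953,-.1027,z])-[235,190]+.5)*8)
for p in ([.4833,-.1265],[.5321,-.1303],[.528,-.08],[.479,-.078]): print((proj(c,p+[.0295])-[235,190]+.5)*8)
E
python3 -m jog '0 0 0.001 0 0 0 0;0 0 0.001 0 0 0 0; 0 0 0.001 0 0 0 0'
```

```text
0.0295 [299.7906851  233.49621226]
0.035 [300.17226871 221.93098009]
0.04 [300.52037374 211.38043358]
[329.96203436 266.95095634]
[409.07740953 218.70697961]
[303.0027652  180.96101658]
[226.17454525 229.3979779 ]
t: 10.05
eef_pos: [0.5065, -0.1027, -0.005]
tool_rot: [0.0, 0.999, 0.04, 0.0]
contact_force: [-1.3, -0.1, 5.0]
gripper_width: 0.002
```

Contact: 5 N on the landing at reported z = -0.005. The stroke starts along tool -y (the row's +y) at this level.

```bash
python3 -m jog '0 -0.003 -0.0002 0 0 0 0;0 -0.008 -0.0002 0 0 0 0; 0 -0.013 -0.0002 0 0 0 0; 0 -0.018 -0.0002 0 0 0 0; 0 -0.023 -0.0002 0 0 0 0'
```

```text
t: 10.55
eef_pos: [0.5047, -0.0795, -0.005]
tool_rot: [0.0, 0.999, 0.04, 0.0]
contact_force: [0.2, -5.3, 4.7]
gripper_width: -0.0
```

```bash
python3 -m jog '0 -0.005 0 0 0 0 0;0 -0.010 0 0 0 0 0; 0 -0.015 0 0 0 0 0; 0 -0.02 0 0 0 0 0; 0 -0.025 0 0 0 0 0'
```

```text
t: 11.05
eef_pos: [0.5022, -0.054, -0.0053]
tool_rot: [-0.0, 0.999, 0.04, -0.0]
contact_force: [0.5, -0.6, 0.6]
gripper_width: -0.002
```

```bash
python3 -m jog '0 -0.005 0 0 0 0 0;0 -0.010 0 0 0 0 0; 0 -0.015 0 0 0 0 0; 0 -0.015 0 0 0 0 0'; python3 - <<'E'
from station import status,eyes
from h import *
c=eyes.read_camera("scene");im=c["image"][170:235,205:305,::-1]
o=status.get_obs();print(o['t'],o['eef_pos'],o['contact_force'])
cv2.imwrite("pics/s9.png",cv2.resize(im,None,fx=8,fy=8,interpolation=cv2.INTER_CUBIC))
E
```

```text
t: 11.45
eef_pos: [0.5013, -0.0391, -0.0051]
tool_rot: [-0.0, 0.999, 0.04, 0.0]
contact_force: [0.7, -0.5, 0.0]
gripper_width: 0.002
11.5 [ 0.50132025 -0.03946978 -0.00508296] [-0.62156039 -0.08283986  0.6396974 ]
```

View pics/s9.png

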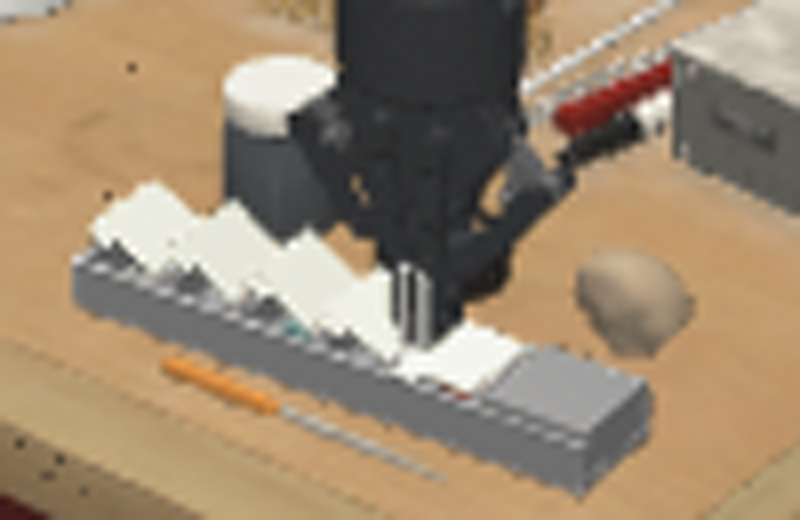

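Lid 0 is folded down under the tip and the others are still ajar. I'll go 0.5 mm lower, still about 0.8 mm above the shut lids, and continue.

```bash
python3 -m jog '0 0 0.0005 0 0 0 0;0 -0.005 0.0005 0 0 0 0; 0 -0.01 0.0005 0 0 0 0; 0 -0.015 0.0005 0 0 0 0; 0 -0.02 0.0005 0 0 0 0'
```

```text
t: 12.0
eef_pos: [0.4996, -0.0192, -0.0056]
tool_rot: [-0.0, 0.999, 0.04, -0.0]
contact_force: [-0.2, 0.4, 0.3]
gripper_width: 0.003
```

```bash
python3 -m jog '0 -0.005 0 0 0 0 0;0 -0.010 0 0 0 0 0; 0 -0.015 0 0 0 0 0; 0 -0.02 0 0 0 0 0; 0 -0.025 0 0 0 0 0'; python3 - <<'E'
from station import status,eyes
from h import *
c=eyes.read_camera("scene");im=c["image"][170:235,205:305,::-1]
o=status.get_obs();print(o['t'],o['eef_pos'],o['contact_force'])
cv2.imwrite("pics/s10.png",cv2.resize(im,None,fx=8,fy=8,interpolation=cv2.INTER_CUBIC))
E
```

```text
t: 12.5
eef_pos: [0.4978, 0.0051, -0.0055]
tool_rot: [0.0, 0.999, 0.04, 0.0]
contact_force: [0.5, -0.2, 0.7]
gripper_width: -0.002
12.55 [ 0.49773071  0.00630729 -0.00554375] [-0.59301926  0.80088614  0.10447526]
```

View pics/s10.png

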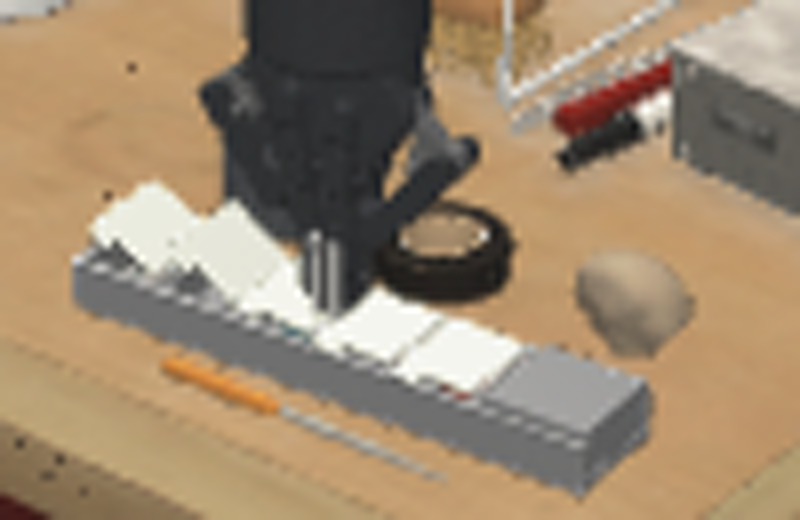

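Lids 0 and 1 are down and lid 2 is folding. Continuing.

```bash
python3 -m jog '0 -0.006 0 0 0 0 0;0 -0.012 0 0 0 0 0; 0 -0.018 0 0 0 0 0; 0 -0.024 0 0 0 0 0; 0 -0.03 0 0 0 0 0'
```

```text
t: 13.05
eef_pos: [0.4953, 0.0356, -0.0056]
tool_rot: [-0.0, 0.999, 0.04, 0.0]
contact_force: [0.6, -0.7, 0.7]
gripper_width: 0.002
```

```bash
python3 -m jog '0 -0.006 0 0 0 0 0;0 -0.012 0 0 0 0 0; 0 -0.018 0 0 0 0 0; 0 -0.024 0 0 0 0 0; 0 -0.03 0 0 0 0 0'
```

```text
t: 13.55
eef_pos: [0.4929, 0.0655, -0.0056]
tool_rot: [-0.0, 0.999, 0.04, -0.0]
contact_force: [0.5, 0.2, 0.6]
gripper_width: 0.001
```

```bash
python3 -m jog '0 -0.006 0 0 0 0 0;0 -0.012 0 0 0 0 0; 0 -0.018 0 0 0 0 0; 0 -0.024 0 0 0 0 0; 0 -0.03 0 0 0 0 0'
```

```text
t: 14.05
eef_pos: [0.4906, 0.0953, -0.0056]
tool_rot: [-0.0, 0.999, 0.04, 0.0]
contact_force: [0.2, -0.7, 0.3]
gripper_width: 0.0
```

```bash
python3 -m jog '0 -0.006 0 0 0 0 0;0 -0.012 0 0 0 0 0; 0 -0.018 0 0 0 0 0; 0 -0.024 0 0 0 0 0; 0 -0.024 0 0 0 0 0'; python3 - <<'E'
from station import status,eyes
from h import *
c=eyes.read_camera("scene");im=c["image"][170:235,205:305,::-1]
o=status.get_obs();print(o['t'],o['eef_pos'],o['contact_force'])
cv2.imwrite("pics/s11.png",cv2.resize(im,None,fx=8,fy=8,interpolation=cv2.INTER_CUBIC))
E
```

```text
t: 14.55
eef_pos: [0.4886, 0.1199, -0.0056]
tool_rot: [-0.0, 0.999, 0.041, 0.0]
contact_force: [-1.2, 0.1, -0.1]
gripper_width: -0.002
14.6 [ 0.48860631  0.11919937 -0.00560462] [-0.07287308  0.43671122 -0.98320167]
```

View pics/s11.png

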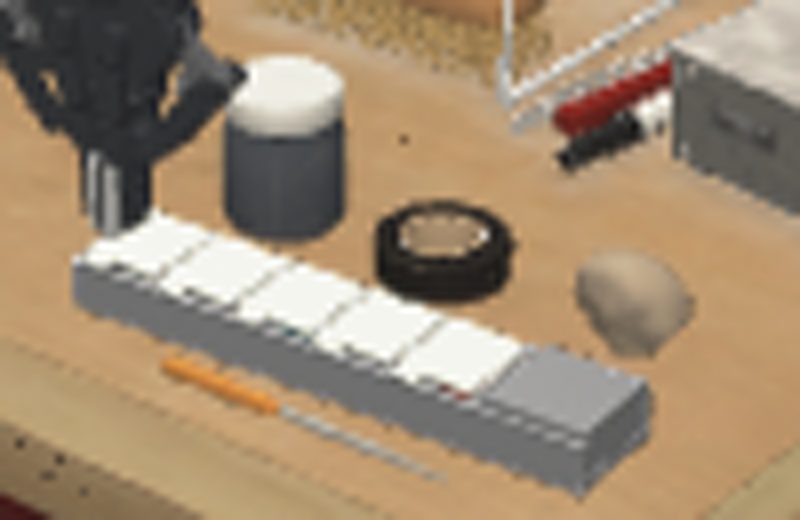

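All five lids look down and the tip is at the end of lid 4. I'll run another 10 mm level past the edge, then look before rising.

```bash
python3 -m jog '0 -0.005 0 0 0 0 0;0 -0.010 0 0 0 0 0; 0 -0.015 0 0 0 0 0;0 -0.022 0 0 0 0 0;0 -0.022 0 0 0 0 0'; python3 - <<'E'
from station import status,eyes
from h import *
o=status.get_obs();print(o['t'],o['eef_pos'],o['contact_force'])
c=eyes.read_camera("scene");im=c["image"][170:220,200:260,::-1]
cv2.imwrite("pics/s12.png",cv2.resize(im,None,fx=11,fy=11,interpolation=cv2.INTER_CUBIC))
E
```

```text
t: 15.1
eef_pos: [0.4868, 0.1421, -0.0055]
tool_rot: [-0.0, 0.999, 0.041, 0.0]
contact_force: [-0.4, 0.4, 0.0]
gripper_width: -0.004
15.1 [ 0.48683199  0.14206673 -0.00552759] [-0.4167091   0.36772035  0.01654055]
```

View pics/s12.png

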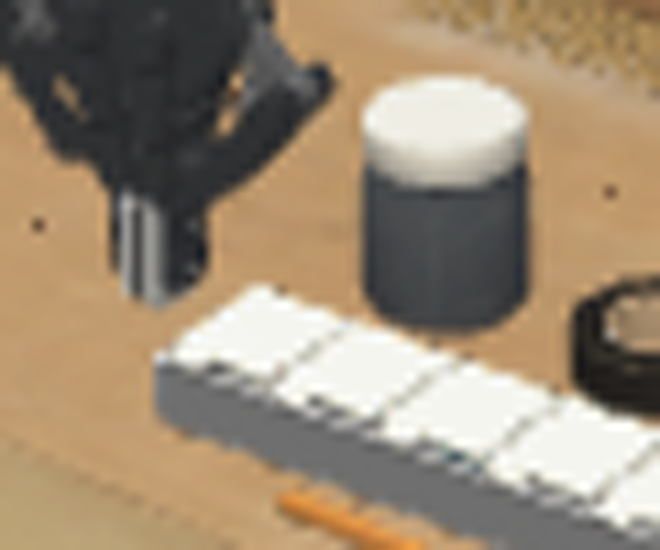

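All five lids lie flush and the tip is past the end. Rising clear.

```bash
python3 -m jog '0 -0.01 -0.03 0 0 0 0;0 -0.01 -0.06 0 0 0 0; 0 -0.01 -0.1 0 0 0 0;0 -0.01 -0.12 0 0 0 0;0 -0.01 -0.12 0 0 0 0'; python3 -m jog '0 0 0 0 0 0 0;0 0 0 0 0 0 0;0 0 0 0 0 0 0';python3 - <<'E'
from station import status,eyes
from h import *
o=status.get_obs();print(o['t'],o['eef_pos'],o['contact_force'],o['joint_vel'])
for n,(a,b,x,y) in (("scene",(200,165,110,75)),("wrist",(0,0,512,384))):
    c=eyes.read_camera(n);im=c["image"][b:b+y,a:a+x,::-1]
    cv2.imwrite(f"pics/{n}13.png",cv2.resize(im,None,fx=7,fy=7,interpolation=cv2.INTER_CUBIC) if n=="scene" else im)
E
```

```text
t: 15.65
eef_pos: [0.4883, 0.1511, 0.1175]
tool_rot: [-0.001, 0.999, 0.04, 0.003]
contact_force: [-0.6, 0.2, -0.0]
gripper_width: 0.002
t: 15.95
eef_pos: [0.4852, 0.1501, 0.1132]
tool_rot: [0.0, 0.999, 0.04, -0.001]
contact_force: [1.1, -0.2, 0.3]
gripper_width: 0.001
15.95 [0.48520747 0.1500843  0.11315109] [ 1.06549943 -0.20907606  0.28140259] [-0.00122715  0.00015586  0.00022561 -0.00568569 -0.00216456  0.00205197
  0.00149888]
```

View pics/scene13.png

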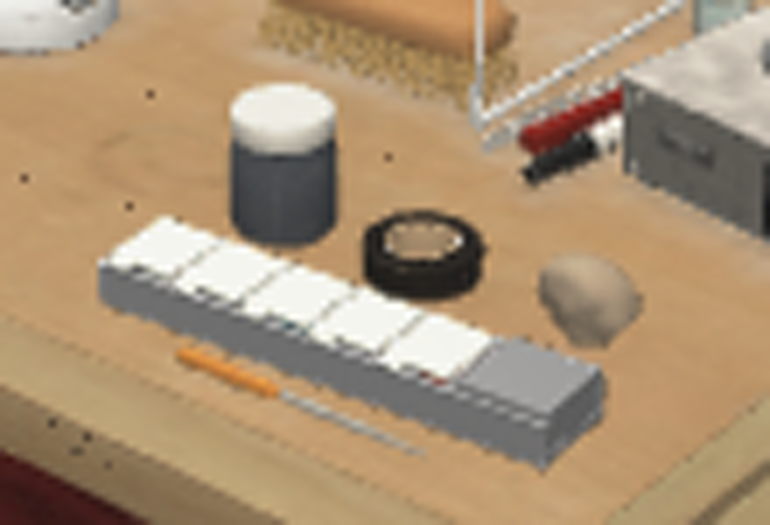

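View pics/wrist13.png

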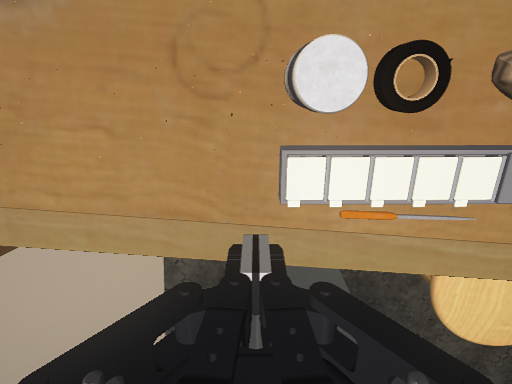

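All five lids lie flat (wrist view, x 285–500, y 155–205). The jar, tape, stone and file are at the same pixels as at the start. The arm is clear and still, so I'm handing in.

```bash
python3 -c "
from station import workorder
print(workorder.hand_in())"
```

```text
the job is handed in; nothing more can be done
None
```

I shut all five lids with one level stroke of the closed fingertips. It started with a 5 N touch on the landing and never rose off the row until lid 4 was down. I then lifted clear and handed in at about 16 s, well inside the 48 s limit; no verdict was given.

**Lids:** the last scene and wrist pictures show all five lying flat. I judged this by eye, with no measurement of the lid angles.

**Things to leave alone:** the jar, tape, rough stone and file sit at the same pixels as at the start. I did not look again at the pliers, dop stick and hammer, but the arm never went near the bench at their level. The polished stones are hidden under the shut lids, so I could not check them.

**Force:** the highest reading was about 7 N, early in the stroke. These were readings at the end of each move, so brief peaks in between would not show.

**Disagreement:** the reported tool height did not match the fingertips. The cameras showed the tips about 35 mm above the reported TCP, and contact with the 29.5 mm landing came at a reported z of -5 mm. I therefore found the height by touch. After lid 0 I lowered the tip by 0.5 mm.

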